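# Free the seized stopper of the checkers tube

### The job

The stopper of the leaning wooden checkers tube has seized. Take it by its red bar handle and work it out by twisting back and forth while pulling gently in line with the tube (a straight pull only drags the tube up out of its stand, which must not happen). Then set it down in the green-lined wooden tray, lowering it until it rests there before you let go, and leave the other things on the table where they stand.

Things in the scene. Friction and masses are not known exactly. Their poses are not given: they have to be found in the camera images.
- stopper_bar (a point): Centre of the stopper's red bar handle, the place to grip: 84 mm long (along x), 16 mm thick (y), 26 mm high (z). The z axis points out of the tube, at the start 35 degrees from vertical, leaning towards the robot. Bar top is at z +13 mm, bar underside -13, top of the round flange below it -26, flat end of the shank -58.
- tube_mouth (a point): Centre of the mouth of the leaning wooden tube (60 mm outside, 120 mm long); z points out along the tube, x to the upper side, away from the robot; at the start the stopper's axes are the same. Two brass horns beside the bar's upper end stop its turning at about 0.5 rad either side of the start; they rise 54 mm above the mouth, at x 30 to 46 mm, inner faces at y +-26 mm.
- tube (a joint): How far the tube has ridden up out of its stand along its own axis (m): 0 seated, at most 0.03. A spring clip holds it down: a pull along the tube of more than about 17 N lifts it (then about 7 mm for each further newton); it drops back when the pull stops.
- tray_floor (a point): Centre of the floor of the fixed square wooden tray with green lining, to one side of the stand: 150 mm square outside, 138 mm inside, floor 6 mm above the table, walls 25 mm high over the table. x and y lie along its sides.
- popper: Blue dice popper, fixed, 150 mm square, 71 mm high to the top of its clear dome; origin under its centre. Leave alone.
- checker3: White top checker of a stack of four loose red and white checkers, 38 mm across, 9 mm thick each (36 mm stack); origin under its centre. Leave alone.
- bowl: Loose frosted glass bowl, 130 mm across, 55 mm high; origin under its centre. Leave alone.
- mug: Loose blue mug, 80 mm across, 95 mm high; origin under its centre. Leave alone.
- remote: Loose black remote control, 170 by 45 by 20 mm; origin under its centre. Leave alone.
- teaspoon: Loose steel teaspoon, 140 mm long, lying on the table. Leave alone.
- stopper: The loose wooden stopper, 0.09 to 0.15 kg, axes as its bar's. Origin at the centre of the underside of its 56 mm round flange, which lies on the tube's rim at the start; bar centre 34 mm above it, along z. Below the flange a 30 mm cork shank, 24 mm long, is seized in the tube.
- stand: Fixed dark wooden stand of the tube, 170 by 120 mm; origin under it. The tube's lining grips the stopper until it is 24 mm out. A straight pull needs 24 to 36 N. While the stopper is being turned, most of the grip goes into the turning (0.3 to 0.6 N m): rising 3 to 4 mm along the tube per 0.8 rad of turn takes under 12 N.
- tray: The tray itself; origin under its centre, on the table.
Not all that is in view belongs to the job. There is more than one size of the stopper; the one meant has the size given above. There is more than one size of the tray; the job needs the larger.

How it is judged (in metres and radians):
On the way, in this order (a step that is already met when the one before it is completed fails the run):
1. the stopper is drawn clear of the tube's grip, with the tube still seated (z of stopper_bar in the frame of tube_mouth above 0.064 m and value of joint tube below 0.005 m), for 0.1 s.
2. the stopper rests in the tray while the fingers still hold it (x of stopper_bar in the frame of tray_floor between -0.06 and 0.06 m and y of stopper_bar in the frame of tray_floor between -0.06 and 0.06 m and z of stopper_bar in the frame of tray_floor below 0.075 m and contact force between stopper and tray above 0.3 N and contact force between the fingers and stopper above 0.5 N), for 0.05 s.
At the end, for the whole second after the job is handed in: The stopper lies or stands at rest in the tray, its bar centre within 60 mm of the tray's centre along either side and less than 75 mm above the tray floor, and the tube is seated in its stand (within 3 mm) (x of stopper_bar in the frame of tray_floor between -0.06 and 0.06 m and y of stopper_bar in the frame of tray_floor between -0.06 and 0.06 m and z of stopper_bar in the frame of tray_floor below 0.075 m and linear speed of stopper below 0.02 m/s and value of joint tube below 0.003 m); the robot touches nothing.
It fails at once if the tube is dragged more than 8 mm out of its stand (value of joint tube above 0.008 m).
It fails at once if a loose bystander (checkers, bowl, mug, remote, teaspoon) is moved more than 30 mm (distance of any of checker3, bowl, mug, remote, teaspoon from where it was at the start of the episode above 0.03 m).
It also fails if it takes over 64 s, if anything falls off the work surface, if the arm or the gripper's body presses on something with over 40 N, if the wrist force passes 120 N, or if a joint passes its speed limit or range.

### The arm

A 6-joint arm with a two-finger parallel gripper is mounted at the origin on the work surface. World frame = base frame: x ahead of the robot, y to its left, z up, the work surface at z = 0. Lengths are in m, angles in degrees, forces in N, time in s.
With the tool pointing down it reaches from about 0.425 to 0.95 m from the base axis. Payload 14.7 kg.
Tool frame: the origin (TCP) lies midway between the tips of the shut fingers; the grasp point (between the pads) lies 19 mm behind it; z points along the fingers, y is the line along which they close (so a half turn about z gives the same grasp; the last joint's range is limited). The gripper opens to 85 mm and grips with 20 to 120 N. Pads are 22 mm wide; open, the fingers measure 114 mm over their backs; the gripper's body (76 mm by 85 mm) begins 54 mm behind the grasp point. The pads swing forward as they close: fully open they stand 13 mm farther back than shut.
Start: joints at [73.075, 27.513, 91.461, -0, 61.026, -2.67], TCP at [0.16, 0.63, 0.231] pointing down, gripper open.
Joint ranges: [-157.49, 157.49], [-46.99, 117.5], [13.45, 153.17], [-89.5, 269.5], [5.16, 153.95], [-167.48, 167.48]. Speed limits (degrees/s): [108.29, 108.29, 136.94, 172.46, 172.46, 172.46].

### API

Orientations are given as [roll, pitch, yaw] about the fixed x, y, z axes, in that order (R = Rz(yaw) Ry(pitch) Rx(roll)).
In Python, from bench import status, viewer, env gives the robot as it stands.
- The arm moves only by the shell command python3 -m inch 'ROWS' [FORCE]. ROWS is text: rows parted by semicolons, each of 5 numbers parted by spaces: the shift along the tool's x, y, z in mm, then the turn about the tool's z in rad, then the opening, from 0 (shut) to 1 (fully open). A call has 1 to 12 rows; each row shifts and turns the commanded pose from where the row before left it, along the tool's axes as they then stand; what a row does not reach is not made up. A row lasts 1/10 s, in which the tool goes at most 50 mm and 8.59 degrees, less where a joint would pass 70% of its speed; a pose out of reach is approached as far as the arm can. A call with a gripper value outside its range is refused whole. The fingers move at their own pace and stop on an object; FORCE is the grip in N (left out, the last holds). Time passes only in rows, so rows that do not move let the fingers close. It gives the time, the measured TCP pose, the force, the opening and the grip force at its end, in the units of the state.
- status.get_obs(): the state, without advancing time (a new reading comes with each control period).
- viewer.snapshot(name): name is "scene" or "top" or "wrist"; returns the picture (384x512x3 uint8, red, green, blue); there is no depth.
- viewer.camera_params(name): a dict with "camera_matrix" (3x3 intrinsics, pixels), "dist_coeffs" ([k1, k2, p1, p2, k3] as OpenCV has them; the pictures are not rectified), "extrinsics" (4x4, takes a point from camera to world coordinates). Camera axes: x right, y down, z forward; pixel columns grow to the right and rows downward; lengths in m; the calibration is good to about 2 mm. A picture is of the moment at which its call begins: read the wrist's pose just before it. camera_params takes no time and is no camera call; for the wrist camera it gives the pose at the moment of the call.
- env.close_job(): hands the job in; it is judged then, once.
The state is a dict: "time_s": time; "qpos": joint angles; "qd": joint speeds; "joint_efforts": joint torques, N m; "position": TCP position; "eef_rot": TCP orientation; "contact_force": force on the tool from outside, world axes, zero at the start; "wrist_torque": the same for the moment, N m; "gripper_width": finger opening in m; "finger_force": force on a finger pad.
Only numpy, scipy, OpenCV 4.12 (cv2) and the standard library are available. Lean on these libraries where they do the work, as an engineer would, in place of code of your own. Each camera call takes 0.05 s, during which the arm holds its last target. There are 200 camera calls.

## Working session

There is one attempt and no reset: what is moved stays moved. The work goes in short steps, Python scripts to look and compute and a shell command to move; the robot and the scene stay as the last step left them, time stands still between calls to the robot, and variables do not carry over. Pictures are saved under pics/ and viewed, at most 10 in all, crops included, and the job is handed in when it is done.

```bash
mkdir -p pics; ls
python3 - <<'E'
from bench import status, viewer
import cv2, numpy as np
for n in ("scene","top"):
    im=viewer.snapshot(n); cv2.imwrite(f"pics/{n}0.png",im[:,:,::-1])
    p=viewer.camera_params(n); print(n,np.round(p["camera_matrix"],1).tolist(),p["dist_coeffs"],np.round(p["extrinsics"],3).tolist())
print(status.get_obs())
E
```

```text
pics
scene [[447.3, 0.0, 258.9], [0.0, 447.3, 195.8], [0.0, 0.0, 1.0]] [-0.11981089  0.          0.          0.          0.        ] [[-0.508, 0.734, -0.45, 1.189], [0.861, 0.441, -0.252, 0.387], [0.013, -0.516, -0.857, 1.453], [0.0, 0.0, 0.0, 1.0]]
top [[412.1, 0.0, 254.5], [0.0, 412.1, 191.7], [0.0, 0.0, 1.0]] [0.03443419 0.         0.         0.         0.        ] [[0.026, -0.995, 0.092, 0.388], [-1.0, -0.027, -0.013, 0.018], [0.015, -0.091, -0.996, 1.297], [0.0, 0.0, 0.0, 1.0]]
{'time_s': 0.1, 'qpos': array([ 7.30736997e+01,  2.75469721e+01,  9.14894679e+01, -1.94204331e-03,
        6.10242773e+01, -2.67033868e+00]), 'qd': array([ 0.08182839, -0.015626  , -0.09860999,  0.08444293, -0.03126044,
       -0.01426383]), 'joint_efforts': array([ 1.07000658e-03, -9.52270389e+01, -4.31032133e+01,  1.74963361e-04,
        5.32216320e-03,  7.33308889e-05]), 'position': array([0.15995722, 0.62964895, 0.23073288]), 'eef_rot': array([-1.79939269e+02, -1.13267525e-03,  1.65744979e+02]), 'contact_force': array([ 0.32930508, -0.54659603, -0.75316664]), 'wrist_torque': array([-0.02517004,  0.00270297, -0.03016719]), 'finger_force': 0.0, 'gripper_width': 0.08542830228898217}
```

View pics/scene0.png

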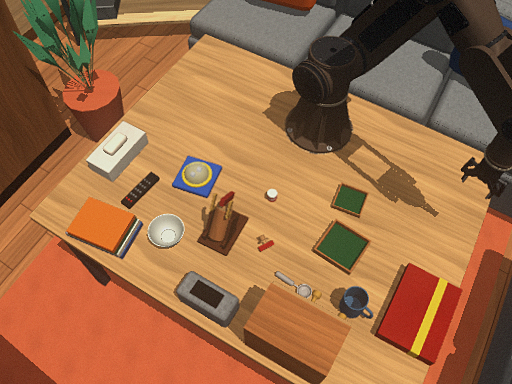

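View pics/top0.png

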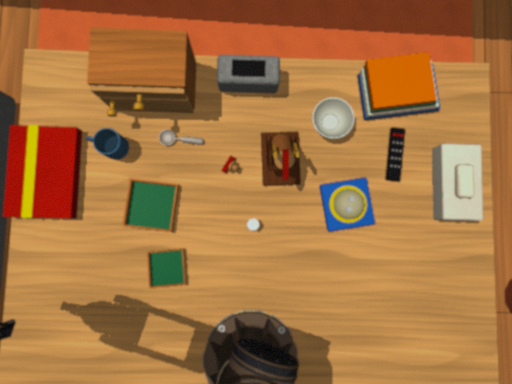

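Scene view: tube and stand near (222,220), red bar near (226,199), large tray (341,246), white checker (272,195). Top view: bar near (285,163), large tray (152,205), checkers (254,225), small stopper (230,164). Next I'll measure them.

```bash
cat > h.py <<'E'
import cv2, numpy as np
from bench import status, viewer
def ray(p,uv):
    n=cv2.undistortPoints(np.array([[uv]],float),p["camera_matrix"],p["dist_coeffs"])[0,0]
    E=p["extrinsics"]; d=E[:3,:3]@[n[0],n[1],1]; return E[:3,3],d/np.linalg.norm(d)
def plane(p,uv,z):
    o,d=ray(p,uv); return o+d*(z-o[2])/d[2]
def tri(p1,u1,p2,u2):
    o1,d1=ray(p1,u1);o2,d2=ray(p2,u2)
    t=np.linalg.lstsq(np.c_[d1,-d2],o2-o1,rcond=None)[0]
    a,b=o1+t[0]*d1,o2+t[1]*d2; return (a+b)/2,np.linalg.norm(a-b)
def mask(im,lo,hi,box):
    h=cv2.cvtColor(im,cv2.COLOR_RGB2HSV); m=cv2.inRange(h,np.array(lo),np.array(hi))
    if lo[0]==0: m|=cv2.inRange(h,np.array([172,lo[1],lo[2]]),np.array([180,255,255]))
    k=np.zeros_like(m); x0,y0,x1,y1=box; k[y0:y1,x0:x1]=m[y0:y1,x0:x1]
    c=cv2.findContours(k,cv2.RETR_EXTERNAL,cv2.CHAIN_APPROX_NONE)[0]
    return max(c,key=cv2.contourArea)
E
python3 - <<'E'
from h import *
P={n:viewer.camera_params(n) for n in("scene","top")}
I={n:cv2.imread(f"pics/{n}0.png")[:,:,::-1].copy() for n in P}
R={}
for n,b,t in(("scene",(205,185,245,215),(310,215,375,275)),("top",(275,140,297,185),(120,175,185,235))):
    c=mask(I[n],(0,170,60),(6,255,255),b); r=cv2.minAreaRect(c); x=cv2.boxPoints(r); 
    x=x[np.argsort(x[:,1])]; R[n]=(r[0],x[:2].mean(0),x[2:].mean(0)); print(n,cv2.contourArea(c),r)
    c=mask(I[n],(45,80,30),(85,255,255),t); r=cv2.minAreaRect(c); 
    print("tray",n,plane(P[n],r[0],.010),[plane(P[n],q,.01)[:2].round(3).tolist() for q in cv2.boxPoints(r)])
for i in range(3): print(tri(P["scene"],R["scene"][i],P["top"],R["top"][i]))
v=[cv2.resize(I[n][y:y+75,x:x+95],None,fx=4,fy=5,interpolation=2) for n,x,y in(("scene",180,180),("top",240,115))]
cv2.imwrite("pics/c1.png",np.hstack(v)[:,:,::-1])
E
```

```text
scene 83.0 ((226.25003051757812, 198.25001525878906), (6.363960266113281, 18.384775161743164), 45.0)
tray scene [0.45627035 0.31925675 0.01      ] [[0.512, 0.249], [0.381, 0.257], [0.399, 0.391], [0.528, 0.378]]
top 154.0 ((285.0, 164.5), (29.0, 8.0), 90.0)
tray top [0.45759592 0.32334262 0.01      ] [[0.399, 0.393], [0.532, 0.382], [0.517, 0.252], [0.384, 0.265]]
(array([ 0.57271057, -0.08173889,  0.15832482]), np.float64(0.0031445635541402102))
(array([ 0.58976345, -0.0588833 ,  0.24933756]), np.float64(0.027520710218693182))
(array([ 0.55269674, -0.10733428,  0.05681842]), np.float64(0.03865979244452387))
```

View pics/c1.png

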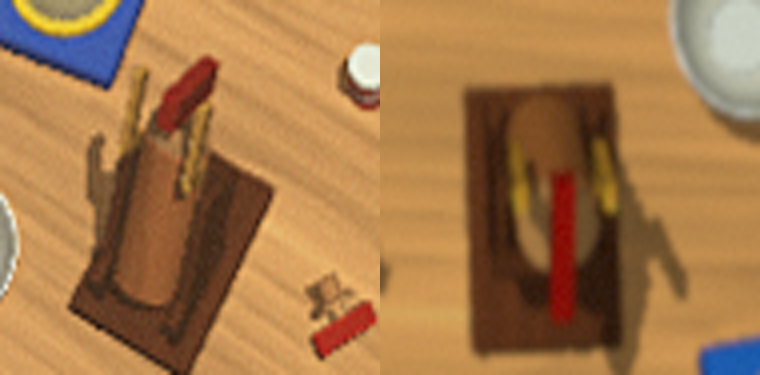

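```bash
python3 - <<'E'
from h import *
P={n:viewer.camera_params(n) for n in("scene","top")}
I={n:cv2.imread(f"pics/{n}0.png")[:,:,::-1].copy() for n in P}
R={}
for n,b in(("scene",(205,185,245,215)),("top",(275,140,297,185))):
    c=mask(I[n],(0,170,60),(6,255,255),b)[:,0].astype(float); m=c.mean(0); d=np.linalg.svd(c-m)[2][0]
    d*=np.sign(d[1]); t=(c-m)@d; print(n,m,d); R[n]=[m+d*t.min(),m+d*t.max()]
near,_=tri(P["scene"],R["scene"][0],P["top"],R["top"][1]); far,_=tri(P["scene"],R["scene"][1],P["top"],R["top"][0])
print("near",near,"far",far,far-near,np.linalg.norm(far-near),_)
# horn tops and stand sides from the crop
cr=lambda x,y:(180+x/4,180+y/5); ct=lambda x,y:(240+(x-380)/4,115+y/5)
for a,b in((cr(140,70),ct(603,210)),(cr(205,108),ct(521,215))): print("horn",tri(P["scene"],a,P["top"],b))
for q in(ct(466,88),ct(612,85),ct(475,352),ct(618,347)): print("stand",plane(P["top"],q,.02).round(3))
print("checkers",plane(P["top"],(254,225),.036),plane(P["scene"],(272,195),.036))
p=viewer.camera_params("wrist");print(p["extrinsics"].round(3),p["camera_matrix"][0,0])
E
python3 -m inch 2>&1 | head -5
```

```text
scene [226.07894737 198.78947368] [-0.71047267  0.70372479]
top [285.27272727 164.5       ] [-0.01503982  0.9998869 ]
near [ 0.53305651 -0.08252039  0.14326535] far [ 0.61127108 -0.08116664  0.17139907] [0.07821457 0.00135374 0.02813372] 0.08313156948189784 0.0030822696324611016
horn (array([ 0.59066337, -0.11033612,  0.18607797]), np.float64(0.00748794857820269))
horn (array([ 0.58613203, -0.05246499,  0.18155691]), np.float64(0.0027392342880431923))
stand [ 0.694 -0.016  0.02 ]
stand [ 0.699 -0.131  0.02 ]
stand [ 0.527 -0.027  0.02 ]
stand [ 0.533 -0.139  0.02 ]
checkers [4.02727895e-01 2.94347136e-04 3.60000000e-02] [0.41608581 0.00989516 0.036     ]
[[ 0.245  0.922  0.298  0.083]
 [ 0.969 -0.233 -0.077  0.65 ]
 [-0.002  0.308 -0.951  0.373]
 [ 0.     0.     0.     1.   ]] 278.6406303697792
invalid input
```

```bash
python3 -m inch '0 0 -45 -0.15 1;0 0 -45 -0.15 1;-29 -39 -40 0 1;-29 -39 -20 0 1;-29 -39 0 0 1;-29 -39 0 0 1;-29 -39 0 0 1;-29 -39 0 0 1;-29 -39 0 0 1;-29 -39 0 0 1;-29 -39 0 0 1;-29 -39 0 0 1'
python3 -m inch '-29 -39 0 0 1;-29 -39 0 0 1;-29 -39 0 0 1;-29 -39 0 0 1;-29 -39 0 0 1;-29 -39 0 0 1;0 0 0 0 1'; python3 -c "
from bench import status;print(status.get_obs()['qpos'].round(1))"
```

```text
time_s: 1.3
position: [0.4625, 0.2631, 0.372]
eef_rot: [-180.0, -0.0, -177.1]
contact_force: [0.1, 1.1, -0.8]
gripper_width: 0.0857
finger_force: 0.0
time_s: 2.0
position: [0.6501, 0.0354, 0.3708]
eef_rot: [-179.9, -0.0, -177.3]
contact_force: [-1.5, 0.5, -0.6]
gripper_width: 0.0855
finger_force: 0.0
[  0.5  22.   80.6  -0.1  77.4 -92.2]
```

```bash
python3 -m inch '-35 30 0 0 1;-45 0 0 0 1;-45 0 0 0 1;-45 0 0 0 1;-45 0 0 0 1;-45 0 0 0 1;-45 0 0 0 1;-45 0 0 0 1;0 0 0 0 1'; python3 -c "
from bench import status;print(status.get_obs()['qpos'].round(1))"
```

```text
time_s: 2.9
position: [0.9417, 0.0849, 0.353]
eef_rot: [180.0, -0.2, -177.1]
contact_force: [0.8, 0.3, -4.9]
gripper_width: 0.0856
finger_force: 0.0
[  3.3  58.9  14.1   0.  107.3 -89.6]
```

```bash
python3 -m inch '-50 0 0 0 1;-50 0 0 0 1;0 0 -50 0 1;0 0 -50 0 1;0 0 0 0 1'; python3 -c "
from bench import status;print(status.get_obs()['qpos'].round(1),status.get_obs()['eef_rot'])"
```

```text
time_s: 3.4
position: [0.9467, 0.082, 0.4395]
eef_rot: [179.8, 6.6, -177.1]
contact_force: [-1.4, 0.1, 1.5]
gripper_width: 0.0856
finger_force: 0.0
[  3.   54.   13.5   0.2 105.9 -89.8] [ 179.77182887    6.60310783 -177.06136538]
```

```bash
python3 -m inch '0 0 -50 0 1;0 0 -50 0 1;0 0 -50 0 1;0 0 -50 0 1;0 0 0 0 1'; python3 -c "
from bench import status;print(status.get_obs()['qpos'].round(1),status.get_obs()['eef_rot'])"
```

```text
time_s: 3.9
position: [0.865, 0.075, 0.5992]
eef_rot: [179.7, 10.1, -177.1]
contact_force: [0.9, -0.5, 1.4]
gripper_width: 0.085
finger_force: 0.0
[  2.8  43.6  13.5   0.4 112.9 -90. ] [ 179.65467757   10.06315942 -177.07760164]
```

```bash
python3 -m inch '-50 0 0 0 1;-50 0 0 0 1;-50 0 0 0 1;-50 0 0 0 1;-50 0 0 0 1;-50 0 0 0 1;0 0 0 0 1'; python3 -c "
from bench import status;print(status.get_obs()['qpos'].round(1),status.get_obs()['eef_rot'])"
```

```text
time_s: 4.6
position: [0.9892, 0.076, 0.5395]
eef_rot: [179.3, 20.8, -177.2]
contact_force: [-0.9, -0.5, -0.5]
gripper_width: 0.0854
finger_force: 0.0
[  2.3  48.9  13.6   0.9  96.8 -90.4] [ 179.30130806   20.75983464 -177.19726657]
```

Pushing against the reach limit tilts the tool as hoped, so I'll carry on to 35°.

```bash
python3 -m inch '-50 0 0 0 1;-50 0 0 0 1;-50 0 0 0 1;-50 0 0 0 1;-50 0 -20 0 1;-50 0 -20 0 1;-50 0 -20 0 1;0 0 0 0 1'; python3 -c "
from bench import status;print(status.get_obs()['qpos'].round(1),status.get_obs()['eef_rot'])"
```

```text
time_s: 5.4
position: [1.0538, 0.0729, 0.6119]
eef_rot: [178.9, 35.3, -177.5]
contact_force: [-0.9, -0.3, 0.6]
gripper_width: 0.0853
finger_force: 0.0
[  1.8  47.   13.5   1.6  84.2 -90.8] [ 178.88736016   35.33318234 -177.46131048]
```

```bash
cat >> h.py <<'E'
from scipy.spatial.transform import Rotation as Ro
def pose():
    o=status.get_obs(); return o["position"],Ro.from_euler("xyz",o["eef_rot"],degrees=True).as_matrix(),o
def togo(target):
    p,R,o=pose(); d=R.T@(np.array(target)-p)*1000; print("togo tool mm",d.round(1)); return d
E
python3 - <<'E'
from h import *
p,R,o=pose(); print(R.round(3))
togo(np.array([.572,-.082,.155])-R[:,2]*.13)
E
```

```text
[[-0.815 -0.056  0.577]
 [-0.036  0.998  0.045]
 [-0.578  0.016 -0.816]]
togo tool mm [ 662.5 -135.2  -42.2]
```

```bash
python3 -m inch '47 -10 -3 0 1;47 -10 -3 0 1;47 -10 -3 0 1;47 -10 -3 0 1;47 -10 -3 0 1;47 -10 -3 0 1;47 -10 -3 0 1;47 -10 -3 0 1;47 -10 -3 0 1;47 -10 -3 0 1;47 -10 -3 0 1;47 -10 -3 0 1'
python3 -m inch '47 -10 -3 0 1;47 -5 -3 0 1;0 0 0 0 1;0 0 0 0 1'
python3 - <<'E'
from h import *
p,R,o=pose(); print(o["qpos"].round(1))
im=viewer.snapshot("wrist"); cv2.imwrite("pics/w1.png",im[:,:,::-1])
togo(np.array([.572,-.082,.155])-R[:,2]*.13)
c=viewer.camera_params("wrist"); T=np.linalg.inv(c["extrinsics"]); b=T[:3]@[.572,-.082,.155,1]
print(b,c["camera_matrix"]@b/b[2])
E
```

```text
time_s: 6.6
position: [0.6492, -0.051, 0.3543]
eef_rot: [179.0, 35.0, -177.3]
contact_force: [1.1, 0.4, 0.2]
gripper_width: 0.0852
finger_force: 0.0
time_s: 7.0
position: [0.5709, -0.0699, 0.3055]
eef_rot: [178.9, 35.0, -177.4]
contact_force: [0.6, 0.0, 1.6]
gripper_width: 0.0852
finger_force: 0.0
[ -18.3    3.9  124.8   35.6   22.4 -140.9]
togo tool mm [ 87.2 -14.3  -6.8]
[-0.01545447 -0.08977513  0.25060793] [243.23613845  93.397477     1.        ]
```

View pics/w1.png

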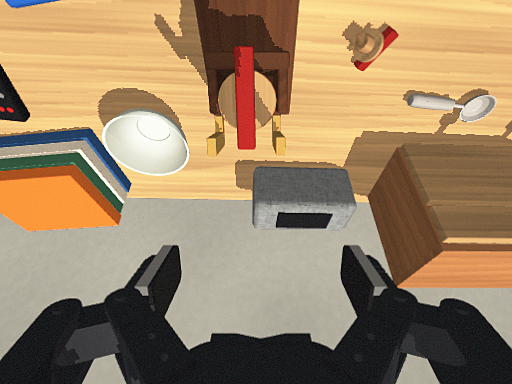

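Wrist view: the bar's top face spans (246,47) to (246,150), with horns at (215,132) and (279,132), and the tool is well aligned with the tube. Now the bar's exact position from its top face.

Run:
```python
from h import *
p,R,o=pose(); P=viewer.camera_params("wrist"); im=cv2.imread("pics/w1.png")[:,:,::-1].copy()
c=mask(im,(0,150,60),(6,255,255),(220,30,275,165)); r=cv2.minAreaRect(c); print(r)
b=cv2.boxPoints(r); i=np.argsort(b[:,1]); t=b[i[:2]];l=b[i[2:]]
t=t[np.argsort(t[:,0])]; l=l[np.argsort(l[:,0])]
# top of image = near robot = lower end (x=-42); left of image: camera right axis
E=P["extrinsics"]; print("cam right",E[:3,0].round(2))
# bar top frame: x up/away, y left(world +y), z out ; image left = +y if cam right=-y
s=-np.sign(E[1,0])
O=np.array([[-42,8*s,0],[-42,-8*s,0],[42,8*s,0],[42,-8*s,0]])/1000
I=np.array([t[0],t[1],l[0],l[1]],float)
ok,rv,tv=cv2.solvePnP(O,I,P["camera_matrix"],P["dist_coeffs"])
Rb=E[:3,:3]@cv2.Rodrigues(rv)[0]; top=E[:3,:3]@tv[:,0]+E[:3,3]
print("Rb",Rb.round(3),"top",top)
Rt=np.c_[-R[:,0],R[:,1],-R[:,2]]
print("bar PnP",top-Rb[:,2]*.013,"w/ tool axis",top-Rt[:,2]*.013, "rel yaw", np.degrees(np.arctan2(*(Rt.T@Rb[:,0])[[1,0]])))
print("vs top-cam ray:",)
bar=top-Rt[:,2]*.013
togo(bar+R[:,2]*.019); togo(bar-R[:,2]*.08)
```

```text
((244.0, 97.0), (102.0, 20.0), 90.0)
cam right [-0.06  1.    0.01]
Rb [[ 0.556 -0.052 -0.829]
 [ 0.024  0.999 -0.046]
 [ 0.831  0.006  0.557]] top [ 0.55779521 -0.08093497  0.18054478]
bar PnP [ 0.56857641 -0.08033489  0.17330561] w/ tool axis [ 0.56523979 -0.08035206  0.16990343] rel yaw 0.29228439909011583
vs top-cam ray:
togo tool mm [ 84.3 -12.1 126.2]
togo tool mm [ 84.3 -12.1  27.2]
```

Run:
```python
from h import *
p,R,o=pose(); P=viewer.camera_params("wrist")
S=viewer.camera_params("scene");T=viewer.camera_params("top")
a,da=ray(P,(245,46.5)); b,db=ray(P,(245,148.5))
xs=-R[:,0]  # b-a = 84mm*xs
t=np.linalg.lstsq(np.c_[-da,db],.084*xs,rcond=None)[0]; print("ends",a+t[0]*da,b+t[1]*db,"top centre",(a+t[0]*da+b+t[1]*db)/2)
bar=(a+t[0]*da+b+t[1]*db)/2+R[:,2]*.013; print("bar A",bar)
# ends across wrist and top views (near end, far end)
for w,u in(((245,46.5),(284.9,179)),((245,148.5),(285.3,150))): print(tri(P,w,T,u))
togo(bar+R[:,2]*.019); togo(bar-R[:,2]*.08)
```

```text
ends [ 0.53589811 -0.08114585  0.14331851] [ 0.60461422 -0.07928889  0.19157762] top centre [ 0.57025616 -0.08021737  0.16744806]
bar A [ 0.57770074 -0.07963445  0.15680671]
(array([ 0.53205809, -0.08120626,  0.1515654 ]), np.float64(0.0003425648049567063))
(array([ 0.60722759, -0.07852099,  0.18869231]), np.float64(0.0015883407370775784))
togo tool mm [ 81.6 -12.3 144.1]
togo tool mm [ 81.6 -12.3  45.1]
```

```bash
python3 -m inch '20 -3 10 0 1;20 -3 10 0 1;20 -3 10 0 1;20 -3 10 0 1;0 0 0 0 1;0 0 0 0 1'
python3 - <<'E'
from h import *
p,R,o=pose(); print(o["qpos"].round(1)); togo(np.array([.577,-.080,.157])+R[:,2]*.019)
E
```

```text
time_s: 7.65
position: [0.5332, -0.0792, 0.2387]
eef_rot: [179.4, 33.8, -177.1]
contact_force: [-0.8, -0.2, -0.1]
gripper_width: 0.0851
finger_force: 0.0
[ -21.1    7.5  132.5   58.2   16.2 -167.5]
togo tool mm [  9.1  -4.  111.2]
```

```bash
python3 -m inch '0 0 0 0.15 1;0 0 0 0.15 1;0 0 0 0.15 1;0 0 0 0.15 1;0 0 0 0.15 1;0 0 0 0.15 1;0 0 0 0.15 1;0 0 0 0.15 1;0 0 0 0.15 1;0 0 0 0.15 1;0 0 0 0.15 1;0 0 0 0.15 1' >/dev/null
python3 -m inch '0 0 0 0.15 1;0 0 0 0.15 1;0 0 0 0.15 1;0 0 0 0.15 1;0 0 0 0.15 1;0 0 0 0.15 1;0 0 0 0.15 1;0 0 0 0.15 1;0 0 0 0.14 1;0 0 0 0 1;0 0 0 0 1'
python3 - <<'E'
from h import *
p,R,o=pose(); print(o["qpos"].round(1),R.round(3)); togo(np.array([.577,-.080,.157])+R[:,2]*.019)
E
```

```text
time_s: 9.95
position: [0.5327, -0.0793, 0.2385]
eef_rot: [-179.5, -33.8, 3.0]
contact_force: [-0.5, -0.3, -0.2]
gripper_width: 0.0855
finger_force: 0.0
[-21.2   7.5 132.6  58.3  16.1  12.2] [[ 0.83   0.058  0.555]
 [ 0.044 -0.998  0.039]
 [ 0.557 -0.008 -0.831]]
togo tool mm [ -8.6   3.9 111.3]
```

```bash
python3 -m inch '-3 1 20 0 1;-3 1 20 0 1;-2 2 20 0 1;0 0 10 0 1;0 0 0 0 1;0 0 0 0 1'
python3 - <<'E'
from h import *
p,R,o=pose(); print(o["qpos"].round(1)); togo(np.array([.577,-.080,.157])+R[:,2]*.019)
im=viewer.snapshot("wrist"); cv2.imwrite("pics/w2.png",im[:,:,::-1])
P=viewer.camera_params("wrist"); 
pr=lambda q:cv2.projectPoints(np.array([q]),cv2.Rodrigues(P["extrinsics"][:3,:3].T)[0],-P["extrinsics"][:3,:3].T@P["extrinsics"][:3,3],P["camera_matrix"],P["dist_coeffs"])[0].ravel().round(0)
print(pr(np.array([.570,-.080,.168])),"tcp",pr(p))
E
```

```text
time_s: 10.55
position: [0.5642, -0.0806, 0.1753]
eef_rot: [-179.3, -33.7, 2.8]
contact_force: [0.5, -0.6, 0.8]
gripper_width: 0.0851
finger_force: 0.0
[-19.6  17.4 133.   98.2  13.  -27.3]
togo tool mm [ 0.5  0.3 41.4]
[262. 238.] tcp [262. 247.]
```

View pics/w2.png

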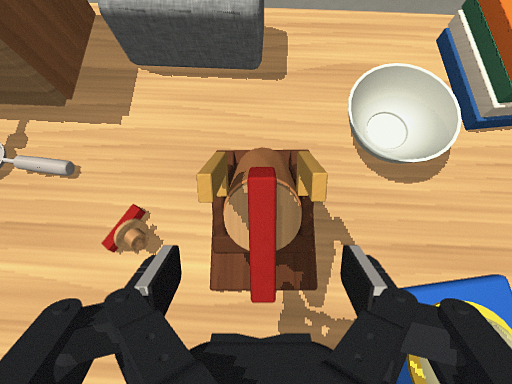

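Bar runs (262,168) to (262,302), centred between the fingers, which sit clear below the horns. The predicted top centre (262,238) matches. Checking depth once from this closer view.

Run:
```python
from h import *
p,R,o=pose(); P=viewer.camera_params("wrist"); im=cv2.imread("pics/w2.png")[:,:,::-1].copy()
c=mask(im,(0,150,60),(6,255,255),(235,150,290,315))[:,0]; u,v=c[:,0].mean(),(c[:,1].min(),c[:,1].max()); print(u,v)
a,da=ray(P,(u,v[0])); b,db=ray(P,(u,v[1]+1)); xs=Ro.from_euler("zyx",[3,-35,0],degrees=True).apply([1,0,0]); print(xs)
t=np.linalg.lstsq(np.c_[da,-db],.084*xs,rcond=None)[0]
m=(a+t[0]*da+b+t[1]*db)/2; bar=m+R[:,2]*.013; print("top",m,"bar",bar); togo(bar+R[:,2]*.019)
```

```text
262.01935483870966 (np.int32(167), np.int32(301))
[0.81802942 0.05233596 0.57279037]
top [ 0.56715082 -0.08039514  0.18153595] bar [ 0.57436035 -0.07988479  0.17073029]
togo tool mm [ 5.8 -0.2 28.8]
```

```bash
python3 -m inch '1 0 8 0 1;1 0 8 0 1;0 0 8 0 1;0 0 8 0 1;0 0 0 0 1;0 0 0 0 1'
python3 - <<'E'
from h import *
p,R,o=pose(); print(o["qpos"].round(1)); togo(np.array([.577,-.080,.157])+R[:,2]*.019)
im=viewer.snapshot("wrist"); cv2.imwrite("pics/w3.png",im[:,:,::-1])
im=viewer.snapshot("scene"); cv2.imwrite("pics/s3.png",cv2.resize(im[150:240,170:290],None,fx=5,fy=5,interpolation=2)[:,:,::-1])
E
```

```text
time_s: 11.2
position: [0.5834, -0.0794, 0.1502]
eef_rot: [-179.2, -33.8, 2.6]
contact_force: [-0.1, -0.0, 1.0]
gripper_width: 0.0855
finger_force: 0.0
[-18.5  21.6 132.1 113.6  13.4 -42. ]
togo tool mm [-1.6  0.2  9.8]
```

View pics/w3.png

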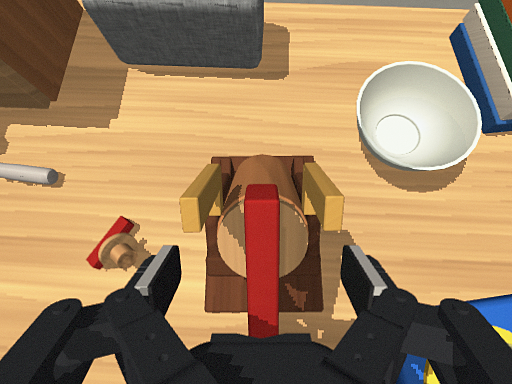

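Run:
```python
from h import *
p,R,o=pose(); P=viewer.camera_params("wrist"); im=cv2.imread("pics/w3.png")
print(im[180:215:2,262].tolist())
E_=P["extrinsics"]
pr=lambda q:cv2.projectPoints(np.array([q]),cv2.Rodrigues(E_[:3,:3].T)[0],-E_[:3,:3].T@E_[:3,3],P["camera_matrix"],P["dist_coeffs"])[0].ravel().round(1)
Rb=Ro.from_euler("zyx",[3,-35,0],degrees=True).as_matrix()
for bar in([.577,-.08,.157],[.577,-.08,.165],[.574,-.08,.171],[.572,-.08,.15]):
    print(bar,"top edge",pr(bar+Rb@[.042,0,.013]),"end bottom edge",pr(bar+Rb@[.042,0,-.013]),"horn inner near/top y+-",pr(bar+Rb@[.030,.026,.020]),pr(bar+Rb@[.030,-.026,.020]),"top edge half width",pr(bar+Rb@[.042,.008,.013])[0])
```

```text
[[62, 99, 152], [60, 102, 153], [38, 44, 138], [23, 28, 132], [25, 30, 138], [29, 33, 138], [27, 27, 138], [30, 33, 139], [27, 30, 141], [25, 28, 137], [39, 43, 186], [36, 38, 192], [34, 36, 180], [31, 41, 180], [32, 38, 180], [35, 40, 180], [42, 45, 184], [30, 36, 177]]
[0.577, -0.08, 0.157] top edge [260.6 192.7] end bottom edge [262.5 177. ] horn inner near/top y+- [202.1 223.3] [319.6 223.7] top edge half width 242.9
[0.577, -0.08, 0.165] top edge [260.4 187.5] end bottom edge [262.4 171.9] horn inner near/top y+- [198.1 220. ] [323.4 220.4] top edge half width 241.6
[0.574, -0.08, 0.171] top edge [259.8 190.3] end bottom edge [262.  173.4] horn inner near/top y+- [193.8 224.8] [326.6 225.3] top edge half width 239.9
[0.572, -0.08, 0.15] top edge [260.2 207. ] end bottom edge [262.  189.6] horn inner near/top y+- [204.1 236.4] [316.7 237.1] top edge half width 243.2
```

```bash
python3 -m inch '-2 0 4 0 1;-2 0 4 0 1;0 0 0 0 1;0 0 0 0 0;0 0 0 0 0;0 0 0 0 0;0 0 0 0 0;0 0 0 0 0;0 0 0 0 0;0 0 0 0 0' 90
python3 - <<'E'
from h import *
p,R,o=pose(); print(o["qpos"].round(1), o["wrist_torque"], R.T@o["contact_force"]); togo(np.array([.573,-.080,.156])+R[:,2]*.019)
E
```

```text
time_s: 12.3
position: [0.5845, -0.0797, 0.141]
eef_rot: [-179.2, -33.7, 2.5]
contact_force: [-4.0, -3.8, 6.9]
gripper_width: 0.0151
finger_force: 87.4
[-18.4  22.9 132.4 119.2  14.  -47.7] [-0.49233326  0.23692896 -0.46136421] [ 0.33760693  3.46157313 -8.12272344]
togo tool mm [-1.2 -0.5  0.1]
```

```bash
cat > st.py <<'E'
from h import *
p,R,o=pose(); Z=np.array([.5845,-.0797,.141]); d=R.T@(p-Z)*1000
print("disp",d.round(1),"F",(R.T@o["contact_force"]).round(1),"T",(R.T@o["wrist_torque"]).round(2),"eul",o["eef_rot"].round(1),"w",o["gripper_width"].round(4),"q",o["qpos"].round(0))
E
python3 -m inch '0 0 0 0.1 0;0 0 -0.3 0.1 0;0 0 -0.4 0.1 0;0 0 -0.4 0.1 0'; python3 st.py
```

```text
time_s: 12.7
position: [0.5838, -0.0792, 0.1414]
eef_rot: [-164.6, -30.4, -24.5]
contact_force: [4.6, -0.1, -7.5]
gripper_width: 0.0152
finger_force: 87.7Traceback (most recent call last):
  File "st.py", line 3, in <module>
    print("disp",d.round(1),"F",(R.T@o["contact_force"]).round(1),"T",(R.T@o["wrist_torque"]).round(2),"eul",o["eef_rot"].round(1),"w",o["gripper_width"].round(4),"q",o["qpos"].round(0))
                                                                                                                                       ^^^^^^^^^^^^^^^^^^^^^^^^
AttributeError: 'float' object has no attribute 'round'
```

```bash
sed -i 's/o\["gripper_width"\].round(4)/round(o["gripper_width"],4)/' st.py
python3 -m inch '0 0 -0.4 -0.1 0;0 0 -0.4 -0.1 0;0 0 -0.4 -0.1 0;0 0 -0.4 -0.1 0;0 0 -0.4 -0.1 0;0 0 -0.4 -0.1 0;0 0 -0.4 -0.1 0;0 0 -0.4 -0.1 0' >/dev/null; python3 st.py
```

```text
disp [-0.1  0.1 -3.8] F [-1.7  4.2  8.8] T [-0.99 -0.54  0.37] eul [166.  -31.   29.8] w 0.0152 q [-19.  22. 132. 117.  14. -69.]
```

```bash
python3 -m inch '0 0 -0.3 0.1 0;0 0 -0.4 0.1 0;0 0 -0.4 0.1 0;0 0 -0.4 0.1 0;0 0 -0.4 0.1 0;0 0 -0.4 0.1 0;0 0 -0.4 0.1 0;0 0 -0.4 0.1 0' >/dev/null; python3 st.py
python3 -m inch '0 0 -0.3 -0.1 0;0 0 -0.4 -0.1 0;0 0 -0.4 -0.1 0;0 0 -0.4 -0.1 0;0 0 -0.4 -0.1 0;0 0 -0.4 -0.1 0;0 0 -0.4 -0.1 0;0 0 -0.4 -0.1 0' >/dev/null; python3 st.py
```

```text
disp [-0.5 -0.4 -6.9] F [-0.3 -0.   9.6] T [-0.08 -0.4  -0.42] eul [-164.6  -30.4  -24.5] w 0.0148 q [-19.  22. 133. 116.  14. -21.]
disp [ -0.2   0.1 -10. ] F [-1.8  5.1  9.4] T [-1.03 -0.66  0.38] eul [166.  -31.   29.8] w 0.0151 q [-19.  22. 133. 115.  14. -66.]
```

Steady: about 3 mm per stroke, pulling 9 N.

```bash
A='0 0 -0.3 0.1 0;0 0 -0.4 0.1 0'; python3 -m inch '0 0 -0.3 0.1 0;0 0 -0.4 0.1 0;0 0 -0.4 0.1 0;0 0 -0.4 0.1 0;0 0 -0.4 0.1 0;0 0 -0.4 0.1 0;0 0 -0.4 0.1 0;0 0 -0.4 0.1 0' >/dev/null; python3 st.py
python3 -m inch '0 0 -0.3 -0.1 0;0 0 -0.4 -0.1 0;0 0 -0.4 -0.1 0;0 0 -0.4 -0.1 0;0 0 -0.4 -0.1 0;0 0 -0.4 -0.1 0;0 0 -0.4 -0.1 0;0 0 -0.4 -0.1 0' >/dev/null; python3 st.py
python3 -m inch '0 0 -0.3 0.1 0;0 0 -0.4 0.1 0;0 0 -0.4 0.1 0;0 0 -0.4 0.1 0;0 0 -0.4 0.1 0;0 0 -0.4 0.1 0;0 0 -0.4 0.1 0;0 0 -0.4 0.1 0' >/dev/null; python3 st.py
python3 -m inch '0 0 -0.3 -0.1 0;0 0 -0.4 -0.1 0;0 0 -0.4 -0.1 0;0 0 -0.4 -0.1 0;0 0 -0.4 -0.1 0;0 0 -0.4 -0.1 0;0 0 -0.4 -0.1 0;0 0 -0.4 -0.1 0' >/dev/null; python3 st.py
```

```text
disp [ -0.5  -0.4 -13.1] F [-0.3  0.2 11. ] T [ 0.07 -0.36 -0.39] eul [-164.6  -30.4  -24.5] w 0.0149 q [-19.  21. 133. 113.  14. -19.]
disp [ -0.3   0.2 -16.2] F [-2.3  5.7  9.5] T [-1.15 -0.75  0.3 ] eul [166.  -31.   29.8] w 0.0149 q [-19.  21. 133. 112.  13. -64.]
disp [ -0.6  -0.4 -19.3] F [-0.2  0.3 10.4] T [-0.1  -0.3  -0.26] eul [-164.6  -30.4  -24.5] w 0.0149 q [-19.  20. 133. 110.  13. -16.]
disp [ -0.1  -0.5 -22.6] F [-1.3 -0.3  1.1] T [ 0.18 -0.32  0.01] eul [166.  -31.   29.8] w 0.015 q [-19.  20. 133. 109.  13. -61.]
```

```bash
python3 -m inch '0 0 -0.5 0.1 0;0 0 -0.5 0.1 0;0 0 -0.5 0.1 0;0 0 -0.5 0.1 0;0 0 -1 0 0;0 0 -1.5 0 0;0 0 -1.5 0 0;0 0 -1.5 0 0;0 0 -1.5 0 0;0 0 0 0 0;0 0 0 0 0' >/dev/null; python3 st.py
```

```text
disp [ -0.   -0.4 -31.7] F [-1.1 -0.6  0.7] T [-0.02 -0.37  0.02] eul [-179.2  -33.7    2.6] w 0.0149 q [-19.  19. 133. 104.  13. -33.]
```

```bash
python3 -m inch '0 0 -2 0 0;0 0 -4 0 0;0 0 -6 0 0;0 0 -8 0 0;0 0 -8 0 0;0 0 -8 0 0;0 0 -8 0 0;0 0 -8 0 0;0 0 -4 0 0;0 0 0 0 0' >/dev/null; python3 st.py
python3 - <<'E'
from h import *
p,R,o=pose(); bar=p-R[:,2]*.019; print(o["time_s"],p,bar)
im=viewer.snapshot("scene"); cv2.imwrite("pics/s4.png",cv2.resize(im[120:260,170:400],None,fx=3.4,fy=3.4,interpolation=2)[:,:,::-1])
tr=np.array([.457,.321]); togo([*(tr+(p-bar)[:2]),p[2]])
E
```

```text
disp [  0.2  -0.4 -88.1] F [-0.9 -0.3  0.8] T [-0.02 -0.36  0.01] eul [-179.2  -33.8    2.6] w 0.015 q [-21.  11. 134.  73.  15.  -3.]
20.4 [ 0.53572615 -0.08276573  0.2143482 ] [ 0.52518732 -0.08350457  0.23014019]
togo tool mm [ -41.6 -407.5  -22.4]
```

View pics/s4.png

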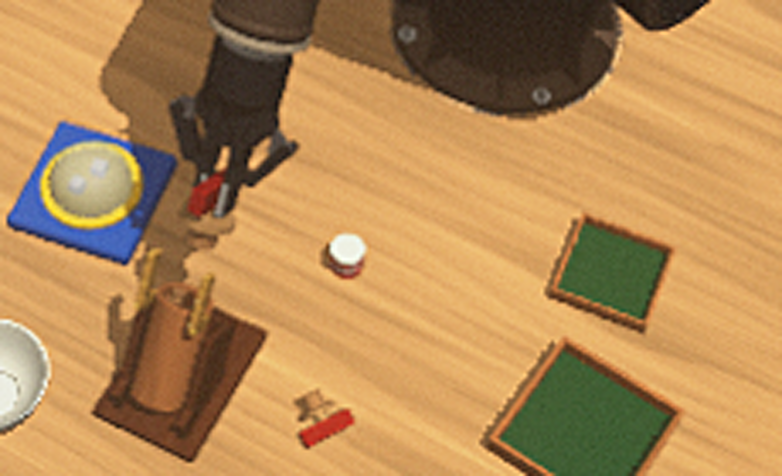

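Scene view: the stopper hangs from the gripper above the tube, which sits seated in its stand. On to the tray.

```bash
python3 -m inch '0 -15 -2 0 0;-3 -25 -2 0 0;-3 -30 -2 0 0;-3 -30 -2 0 0;-3 -30 -2 0 0;-3 -30 -2 0 0;-3 -30 -2 0 0;-3 -30 -2 0 0;-3 -30 -2 0 0;-3 -30 -2 0 0;-3 -30 -2 0 0;-3 -30 0 0 0' >/dev/null; python3 st.py
python3 - <<'E'
from h import *
p,R,o=pose(); bar=p-R[:,2]*.019; print(o["time_s"],p,bar,o["qpos"].round(0))
tr=np.array([.457,.321]); togo([*(tr+(p-bar)[:2]),p[2]])
E
```

```text
disp [ -24.2 -184.  -102. ] F [-1.1  0.2  0.7] T [-0.05 -0.33 -0.01] eul [-178.2  -31.6    2.6] w 0.015 q [  9.   7. 136. -13.   6. 108.]
21.65 [0.49928317 0.09728381 0.22012091] [0.48937948 0.09623053 0.23630137] [  9.   7. 136. -13.   6. 108.]
togo tool mm [ -18.7 -226.3   -4.4]
```

```bash
python3 -m inch '0 -25 0 0 0;0 -30 0 0 0;0 -30 0 0 0;0 -30 0 0 0;0 -30 0 0 0;0 -30 0 0 0;0 -20 0 0 0;0 0 0 0 0' >/dev/null; python3 st.py
python3 - <<'E'
from h import *
p,R,o=pose(); bar=p-R[:,2]*.019; print(o["time_s"],p,bar)
tr=np.array([.457,.321]); togo([*(tr+(p-bar)[:2]),p[2]])
E
```

```text
disp [ -25.3 -353.9 -100.2] F [-0.7  0.4  1.1] T [-0.04 -0.35 -0.03] eul [-178.1  -31.2    2.9] w 0.0151 q [ 35.  12. 128. -51.  19. 167.]
22.45 [0.48747044 0.26618695 0.22364983] [0.47767053 0.26505992 0.23988841]
togo tool mm [-15.3 -57.2  -7.3]
```

```bash
python3 -m inch '0 0 0 -0.15 0;0 0 0 -0.15 0;0 0 0 -0.15 0;0 0 0 -0.15 0;0 0 0 -0.15 0;0 0 0 0 0' >/dev/null; python3 st.py
python3 - <<'E'
from h import *
p,R,o=pose(); bar=p-R[:,2]*.019; print(o["time_s"],p,bar,R.round(2))
tr=np.array([.457,.321]); togo([*(tr+(p-bar)[:2]),p[2]]); print("down 0.1 in tool",(R.T@[0,0,-100]).round(1))
E
```

```text
disp [ 220.  -273.7 -101.1] F [-0.1 -1.3  1.6] T [ 0.25 -0.3   0.  ] eul [158.7 -23.4  50.8] w 0.0145 q [ 35.  12. 128. -51.  19. 124.]
23.05 [0.48739569 0.26277751 0.22340929] [0.47760322 0.2617023  0.23965588] [[ 0.58  0.63  0.52]
 [ 0.71 -0.7   0.06]
 [ 0.4   0.33 -0.86]]
togo tool mm [ 30.2 -54.5  -7.3]
down 0.1 in tool [-39.7 -33.4  85.5]
```

```bash
python3 -m inch '10 -18 -3 0 0;10 -18 -2 0 0;10 -18 -2 0 0;0 0 0 0 0;-8 -7 17 0 0;-8 -7 17 0 0;-8 -7 17 0 0;-8 -7 17 0 0;-8 -7 17 0 0;-8 -7 17 0 0;0 0 0 0 0' >/dev/null; python3 st.py
python3 - <<'E'
from h import *
p,R,o=pose(); bar=p-R[:,2]*.019; print(o["time_s"],p,bar)
tr=np.array([.457,.321]); togo([*(tr+(p-bar)[:2]),p[2]]); print("down 0.1 in tool",(R.T@[0,0,-100]).round(1))
im=viewer.snapshot("scene"); cv2.imwrite("pics/s5.png",cv2.resize(im[170:300,270:420],None,fx=4,fy=4,interpolation=2)[:,:,::-1])
E
```

```text
disp [ 220.2 -339.2   -5.5] F [ 0.8 -1.   1.5] T [ 0.21 -0.26 -0.04] eul [159.8 -21.9  51.9] w 0.0147 q [ 39.  25. 129. -89.  15. 167.]
24.15 [0.48455612 0.31161258 0.11891069] [0.47528876 0.31044626 0.13545625]
togo tool mm [ -2.8 -19.2  -8.3]
down 0.1 in tool [-37.2 -32.1  87.1]
```

View pics/s5.png

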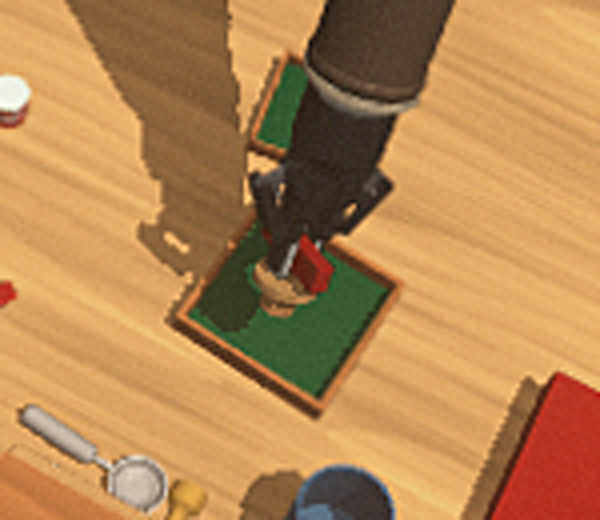

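Scene view: the stopper hangs over the tray's middle, shank down, clear of the walls. I'll free the last joint, then lower it.

```bash
python3 -m inch '0 0 0 -0.15 0;0 0 0 -0.15 0;0 0 0 -0.15 0;0 0 0 -0.15 0;0 0 0 -0.15 0;0 0 0 -0.15 0;0 0 0 0 0' >/dev/null; python3 st.py
python3 - <<'E'
from h import *
p,R,o=pose(); bar=p-R[:,2]*.019; print(o["time_s"],p,bar)
tr=np.array([.457,.321]); togo([*(tr+(p-bar)[:2]),p[2]]); print("down 0.1 in tool",(R.T@[0,0,-100]).round(1), "world F",o["contact_force"])
E
```

```text
disp [404.2 -36.   -6.6] F [-0.1 -0.9  1.7] T [0.34 0.04 0.03] eul [150.4   1.1  99.5] w 0.0147 q [ 40.  25. 129. -89.  15. 116.]
24.9 [0.4839804  0.31296696 0.12093037] [0.47467115 0.31174825 0.13744863]
togo tool mm [ 12.  -13.7  -8.1]
down 0.1 in tool [  2.  -49.4  86.9] world F [ 0.07255295 -0.09355367 -1.94533391]
```

```bash
python3 -m inch '2 -6 8.7 0 0;2 -6 8.7 0 0;2 -6 8.7 0 0;2 -6 8.7 0 0;2 -6 8.7 0 0;0 0 0 0 0' >/dev/null; python3 st.py
python3 - <<'E'
from h import *
p,R,o=pose(); bar=p-R[:,2]*.019; print(o["time_s"],p,bar)
tr=np.array([.457,.321]); togo([*(tr+(p-bar)[:2]),p[2]]); print("down 0.1 in tool",(R.T@[0,0,-100]).round(1), "world F",o["contact_force"])
E
```

```text
disp [422.7 -54.   18.6] F [-1.  -0.3  1. ] T [ 0.34  0.02 -0.06] eul [152.4   2.   98.9] w 0.0148 q [ 42.  30. 127. -89.  16. 118.]
25.5 [0.48092908 0.33017446 0.0844245 ] [0.47212932 0.32941085 0.10124655]
togo tool mm [ -6.  -14.5  -7.3]
down 0.1 in tool [  3.6 -46.4  88.5] world F [ 0.36658324 -0.97114979 -1.0214543 ]
```

```bash
python3 -m inch '0 -2.3 4.4 0 0;0 -2.3 4.4 0 0;0 -2.3 4.4 0 0;0 -2.3 4.4 0 0;0 -2.3 4.4 0 0;0 -1.4 2.6 0 0;0 0 0 0 0;0 0 0 0 0' ; python3 -m inch '0 -0.9 1.8 0 0;0 -0.9 1.8 0 0;0 0 0 0 0'
```

```text
time_s: 26.3
position: [0.4835, 0.3342, 0.0673]
eef_rot: [153.3, 2.5, 98.6]
contact_force: [-0.3, 0.3, -1.7]
gripper_width: 0.0146
finger_force: 90.1
time_s: 26.6
position: [0.484, 0.335, 0.0646]
eef_rot: [153.4, 2.6, 98.5]
contact_force: [-0.3, 0.4, -1.5]
gripper_width: 0.015
finger_force: 90.1
```

```bash
python3 -m inch '0 -1.8 3.5 0 0;0 -1.8 3.5 0 0;0 -1.8 3.5 0 0;0 -1.8 3.5 0 0;0 0 0 0 0;0 0 0 0 0' ; python3 -m inch '0 -0.9 1.8 0 0;0 -0.9 1.8 0 0;0 0 0 0 0;0 0 0 0 0'; python3 st.py
```

```text
time_s: 27.2
position: [0.4852, 0.3373, 0.0539]
eef_rot: [153.9, 2.9, 98.4]
contact_force: [0.6, -0.2, -1.0]
gripper_width: 0.0145
finger_force: 90.1
time_s: 27.6
position: [0.4856, 0.338, 0.0513]
eef_rot: [154.1, 3.0, 98.4]
contact_force: [0.3, -0.4, -0.5]
gripper_width: 0.0147
finger_force: 90.1
disp [431.7 -62.8  44.3] F [-0.4  0.   0.6] T [ 0.26  0.05 -0.06] eul [154.1   3.   98.4] w 0.0147 q [ 42.  34. 125. -89.  16. 119.]
```

```bash
python3 -m inch '0 -0.9 1.8 0 0;0 -0.9 1.8 0 0;0 0 0 0 0;0 0 0 0 0'; python3 -m inch '0 -0.5 1.2 0 0;0 -0.5 1.2 0 0;0 0 0 0 0;0 0 0 0 0'; python3 st.py
```

```text
time_s: 28.0
position: [0.4859, 0.3386, 0.0485]
eef_rot: [154.2, 3.1, 98.3]
contact_force: [-0.7, -0.2, 0.1]
gripper_width: 0.0149
finger_force: 90.1
time_s: 28.4
position: [0.4863, 0.339, 0.0467]
eef_rot: [154.3, 3.1, 98.3]
contact_force: [0.3, 0.1, -0.5]
gripper_width: 0.0151
finger_force: 90.1
disp [433.  -63.8  48. ] F [0.1 0.1 0.5] T [ 0.28  0.04 -0.05] eul [154.3   3.1  98.3] w 0.0151 q [ 42.  35. 125. -89.  16. 120.]
```

```bash
python3 -m inch '0 -0.5 1.2 0 0;0 -0.5 1.2 0 0;0 -0.5 1.2 0 0;0 0 0 0 0;0 0 0 0 0'; python3 -m inch '0 -0.5 1.2 0 0;0 -0.5 1.2 0 0;0 -0.5 1.2 0 0;0 0 0 0 0;0 0 0 0 0'; python3 st.py
```

```text
time_s: 28.9
position: [0.4868, 0.3396, 0.044]
eef_rot: [154.4, 3.2, 98.3]
contact_force: [-0.9, -0.6, -1.2]
gripper_width: 0.0149
finger_force: 90.1
time_s: 29.4
position: [0.4874, 0.34, 0.0426]
eef_rot: [154.4, 3.3, 98.2]
contact_force: [-15.4, -6.6, 33.7]
gripper_width: 0.0151
finger_force: 95.8
disp [434.1 -64.4  51.2] F [ -6.3  -0.2 -37.1] T [ 0.6  -0.92 -0.1 ] eul [154.4   3.3  98.2] w 0.0151 q [ 42.  35. 125. -89.  16. 120.]
```

```bash
python3 -m inch '0 0.3 -0.6 0 0;0 0 0 0 0;0 0 0 0 0'; python3 st.py
python3 - <<'E'
from h import *
p,R,o=pose(); bar=p-R[:,2]*.019; print(R.round(2),bar, bar+R[:,2]*.058)
im=viewer.snapshot("scene"); cv2.imwrite("pics/s6.png",cv2.resize(im[200:280,300:400],None,fx=6,fy=6,interpolation=2)[:,:,::-1])
E
```

```text
time_s: 29.7
position: [0.4874, 0.3399, 0.0428]
eef_rot: [154.5, 3.3, 98.2]
contact_force: [-10.1, -4.7, 22.7]
gripper_width: 0.015
finger_force: 93.8
disp [434.1 -64.3  50.9] F [ -4.5   0.1 -24.9] T [ 0.63 -0.81 -0.06] eul [154.5   3.3  98.2] w 0.015 q [ 42.  35. 125. -89.  16. 119.]
[[-0.14  0.89  0.43]
 [ 0.99  0.15  0.01]
 [-0.06  0.43 -0.9 ]] [0.47913449 0.3397341  0.05994924] [0.50430732 0.34036945 0.00770055]
```

View pics/s6.png

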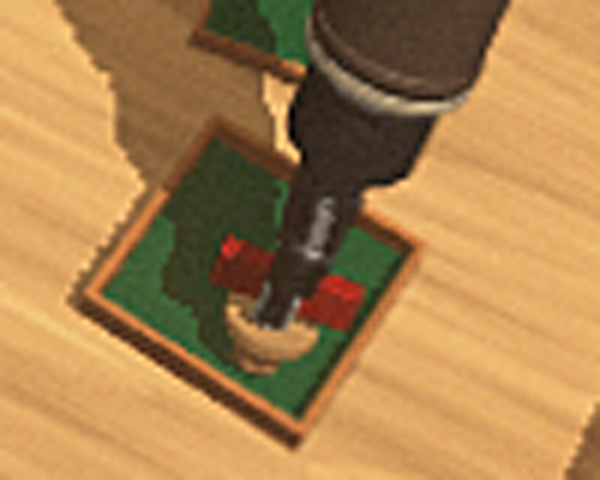

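Scene view: the shank end is on the tray floor with a gap to the walls and the bar near the tray's middle. I'll relax the load, release and back out.

```bash
python3 -m inch '0 0.4 -1 0 0;0 0 0 0 0;0 0 0 0 0' 30; python3 -m inch '0 0 0 0 0.6;0 0 0 0 0.6;0 0 0 0 0.6;0 0 0 0 0.6;0 0 0 0 0.6;0 0 0 0 0.8;0 0 0 0 0.8;0 0 0 0 0.8;0 0 0 0 0.8'; python3 st.py
```

```text
time_s: 30.05
position: [0.4875, 0.3404, 0.0432]
eef_rot: [154.5, 3.2, 98.2]
contact_force: [-1.8, 0.0, 7.3]
gripper_width: 0.0149
finger_force: 91.3
time_s: 30.95
position: [0.4874, 0.3403, 0.043]
eef_rot: [154.5, 3.2, 98.2]
contact_force: [-0.3, 1.2, 0.3]
gripper_width: 0.0684
finger_force: 0.1
disp [434.4 -64.1  50.9] F [ 1.2  0.  -0.4] T [ 0.19 -0.03 -0.02] eul [154.5   3.2  98.2] w 0.0684 q [ 42.  35. 125. -89.  16. 119.]
```

```bash
python3 -m inch '0 0 -5 0 0.8;0 0 -8 0 0.8;0 0 -10 0 0.8;0 0 -15 0 0.8;0 0 -15 0 0.8;0 0 -15 0 0.8;0 0 -20 0 0.8;0 0 -20 0 0.8;0 0 -20 0 0.8;0 0 0 0 0.8;0 0 0 0 0.8'
python3 - <<'E'
from h import *
im=viewer.snapshot("scene"); cv2.imwrite("pics/s7.png",cv2.resize(im[150:300,190:400],None,fx=3.5,fy=3.5,interpolation=2)[:,:,::-1])
P=viewer.camera_params("scene")
c=mask(im,(0,170,60),(6,255,255),(310,215,375,275)); print(plane(P,cv2.minAreaRect(c)[0],.03))
E
```

```text
time_s: 32.05
position: [0.4321, 0.3391, 0.1587]
eef_rot: [154.5, 3.2, 98.2]
contact_force: [0.4, 0.3, -0.4]
gripper_width: 0.0684
finger_force: 0.0
[0.42084775 0.34010926 0.03      ]
```

View pics/s7.png

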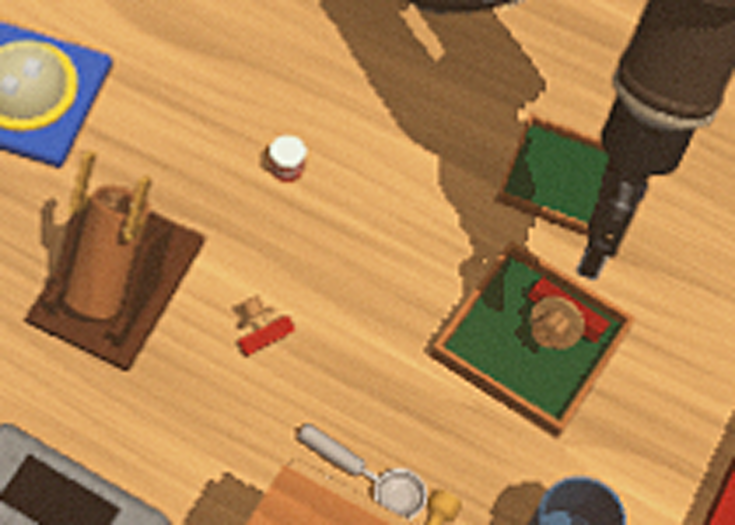

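```bash
python3 -c "
from bench import env; print(env.close_job())"
```

```text
the job is handed in; nothing more can be done
None
```

The stopper was worked out by twisting, with the pull staying around 9–11 N, and it was lowered onto the tray floor and released; by the last picture it lies in the larger tray about 40 mm from its centre, the tube looks seated, and the job is handed in (no verdict was shown).

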